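# Run the trimmings tray home under the turntable stand

## Task

Pick up the steel trimmings tray by its fin and slide it, pan first, into the bay under the turntable stand until it is fully home against the stop, then let go of it. The guide inside cannot be seen, so feel for the left fence and run the tray gently along it: never press the tray hard against the stand. Leave the bowl on the turntable and everything else on the table alone.

Things in the scene. Friction and masses are not known exactly. Their poses are not given: they have to be found in the camera images.
- tray: Steel trimmings tray: open pan 120 long (x) x 130 wide (y) x 40 high, about 0.3 kg, smooth (pan's friction about 0.25). Origin: centre of the pan's underside; z up, +x is the end that goes in first. A flat upright fin for pinching from above stands out from the middle of its -x end. It starts on the table left or right of the stand, fin roughly towards the robot.
- tray_grip (a point): Middle of the tray's fin, 110 mm from the tray's origin towards -x and 48 mm above its underside; tray's axes. The fin is 36 long (x), 14 thick (y), its top 62 and its foot 10 mm above the underside; a neck 12 thick (y), 12 to 32 mm up, joins it to the pan, 32 mm away.
- stand: Wooden trimming stand fixed to the table, 170 deep (x) x 224 wide (y) x 75 high, a blue turntable disc on top (150 wide, centred 95 mm behind the front face, top at 101 mm). Origin: at table height, middle of the front face; +x points into the bay, +y to its left, z up. No floor: the tray slides on the table. All rigid; press the tray on it with at most 25 N.
- mouth (a point): Middle of the bay's mouth, in the stand's front face, 27 mm above the table; stand's axes. The mouth is 200 wide (y -100 to +100 mm) and 55 high, between plain cheeks. It faces the robot.
- fence (a point): Where the near end of the hidden left fence would be in its middle setting: 12 mm deep, y = +65 mm in the stand's frame. The fence is straight along x, 12 to 120 mm deep, square-ended. Fence and right block are clamped together anywhere up to 11 mm left or right of the middle setting; that shift is NOT in this reading and must be felt.
- block (a point): Where the near corner of the hidden right block would be in the middle setting: 60 mm deep, y = -68 mm in the stand's frame; square-ended, 60 to 120 mm deep. Its face is always 133 mm from the fence's, so the 130 mm tray passes only when it runs along the fence. It shifts with the fence (not in this reading).
- stop (a point): Middle of the fixed stop that ends the bay, 121 mm behind the stand's front face, 20 mm above the table; stand's axes. Home: the pan's leading end against it, its front flush with the stand's front (within about 3 mm), the tray's origin about 60 mm deep.
- bowl: upside-down terracotta bowl, 110 wide and 48 high, standing on the stand's turntable; leave alone
- saucer: loose terracotta bowl-shaped saucer, 140 wide and 28 high, standing on the table on the side where the tray is not; leave alone
- tool_pot: black pot, 100 wide and 110 high, with modelling tools up to 200 high; leave alone
- jar: clear jar, 80 wide and 110 high; leave alone
- spatula: spatula with a wooden handle lying flat on the table along x to the left of the place in front of the stand, under 35 high; leave alone
- brush: wooden brush lying flat on the table along x to the right of the place in front of the stand, under 35 high; leave alone
Things that resemble listed ones, but are neither listed nor needed, are in the scene too. Leave any red look-alike of the tray alone.

How it is judged (in metres and radians):
On the way, in this order (a step that is already met when the one before it is completed fails the run):
1. the tray's pan has entered the bay flat on or near the table, leading end at least 20 mm deep (x of tray in the frame of stand above -0.04 m and y of tray in the frame of stand between -0.05 and 0.05 m and height (world z) of tray below 0.02 m and angle between the x axis of tray and the x axis of stand, either way round below 0.15 rad), for 0.1 s.
2. the tray is home against the stop (x of tray in the frame of stand above 0.0565 m and angle between the x axis of tray and the x axis of stand, either way round below 0.04 rad and angle between tray's own z axis and vertical below 0.05 rad and height (world z) of tray below 0.004 m), for 0.2 s.
At the end, for the whole second after the job is handed in: The tray lies flat in the bay with its origin at least 56.5 mm deep (home is 60 mm), in line with the stand within 0.04 rad, released and at rest (all of step 2 and linear speed of tray below 0.01 m/s and contact force between the fingers and tray below 0.1 N); the robot touches nothing.
It fails at once if the tray is pressed against the stand with more than 25 N (contact force between tray and stand above 25 N).
It fails at once if a bystander is moved by more than 20 mm (distance of any of bowl, saucer, tool_pot, jar, spatula, brush from where it was at the start of the episode above 0.02 m).
It also fails if it takes over 64 s, if anything falls off the work surface, if the arm or the gripper's body presses on something with over 40 N, if the wrist force passes 120 N, or if a joint passes its speed limit or range.

## Robot

A 6-joint arm with a two-finger parallel gripper is mounted at the origin on the work surface. World frame = base frame: x ahead of the robot, y to its left, z up, the work surface at z = 0. Lengths are in m, angles in degrees, forces in N, time in s.
With the tool pointing down it reaches from about 0.375 to 0.9 m from the base axis. Payload 3.1 kg.
Tool frame: the origin (TCP) lies where the fingers leave the gripper's body, on its centre line; the fingertips stand bot.tips_ahead ahead of it and the grasp point (between the pads) lies 51 mm ahead of it (bot.tips_ahead is the distance from the TCP to the fingertips, in m); z points along the fingers, x is the direction in which the jaws open and shut, and the axes are right-handed (so a half turn about z gives the same grasp; the last joint's range is limited). The gripper opens to 87 mm and grips with 3 to 60 N. Pads are 19 mm wide; open, the fingers measure 117 mm over their backs; the gripper's body (75 mm by 190 mm) begins 51 mm behind the grasp point.
Start: joints at [-75.315, 30.224, 82.088, -0, 67.689, -10.227], TCP at [0.263, -0.567, 0.292] pointing down, gripper open.
Joint ranges: [-176.69, 176.69], [-43.24, 126.21], [12.49, 139.97], [-82, 262], [0, 151.66], [-163.58, 163.58]. Speed limits (degrees/s): [159.86, 159.86, 180, 180, 180, 180].

## Interface

Orientations are given as a 3x3 rotation matrix whose columns are the frame's x, y, z axes.
In Python, from rig import bot, vision, nets gives the robot as it stands.
- The arm moves only by the tool play_rows, never from a script. Its argument "series" is a list of rows, each an object of numbers: "tx", "ty", "tz": the shift along the world's x, y, z as a fraction of full scale; "turn": the turn about the world's z as a fraction of full scale. A call has 1 to 10 rows; each row shifts and turns the commanded pose from where the row before left it; what a row does not reach is not made up. Full scale, the value 1, is 0.8 m for a shift and 60 degrees for a turn. A row lasts 1/10 s, in which the tool goes at most 50 mm and 8.59 degrees, less where a joint would pass 70% of its speed; a pose out of reach is approached as far as the arm can. A call with a number of a shift or a turn outside -1 to 1 is refused whole. A call with a gripper value outside its range is refused whole. "gripper" is the opening, from 0 (shut) to 1 (fully open), set as the call begins (left out, the last holds). The fingers move at their own pace and stop on an object; the grip force is fixed at half the most. Time passes only in rows, so rows that do not move let the fingers close. It gives the time, the measured TCP pose, the force and the opening at its end, in the units of the state.
- bot.read_state(): the state, without advancing time (a new reading comes with each control period).
- vision.capture(name): name is "scene" or "top"; returns a dict with "pixels" (420x560x3 uint8, blue, green, red), "fx", "fy", "cx", "cy" (pixels), "extrinsics" (4x4, takes a point from camera to world coordinates). Camera axes: x right, y down, z forward; pixel columns grow to the right and rows downward; lengths in m; the calibration is good to about 2 mm. A picture is of the moment at which its call begins. There is no depth.
- bot.hand_in(): hands the job in, once; it reports no verdict.
Trained networks look in a picture, given as the dict that the camera call returned (one of the last four; its "shot" number tells which), for a name from the list of things; names that differ only in an ending like _2 or _b are one class to them, and where a whole thing is asked for, a point or a joint stands for the part that bears it (a point fixed in the world has none). Each returns a list of dicts, best first, with "confidence" (0 to 1); they miss things now and then, are a little off and sometimes report something else, mostly with a low value. They report only what shows in the picture. A call takes as long as a camera call. They do not tell look-alikes from the thing itself.
- nets.look_for(picture, query): "at" ([column, row] as shares, 0 to 1, of the picture: columns of its width, rows of its height, amid what is visible of it).
- nets.masks_of(picture, query): "region" (420x560 bool, what is visible of it) and "at" ([column, row] as shares, 0 to 1, of the picture: columns of its width, rows of its height, amid what is visible of it).
The state is a dict: "time_s": time; "joint_positions": joint angles; "qvel": joint speeds; "tau": joint torques, N m; "position": TCP position; "tcp_rot": TCP orientation; "force": force on the tool from outside, world axes, zero at the start; "moment": the same for the moment, N m; "opening": opening from 0.0 (shut) to 1.0 (fully open).
Only numpy, scipy, OpenCV 4.12 (cv2) and the standard library are available. Lean on these libraries where they do the work, as an engineer would, in place of code of your own. Each camera call takes 0.05 s, during which the arm holds its last target.

## Working session

There is one attempt and no reset: what is moved stays moved. The work goes in short steps, Python scripts to look and compute and a tool call to move; the robot and the scene stay as the last step left them, time stands still between calls to the robot, and variables do not carry over. Pictures are saved under pics/ and viewed, and the job is handed in when it is done.

Besides the shell and the picture viewer there is one more tool, called after "Call:" by a JSON object that holds its "name" and its "arguments", one argument or row to a line. play_rows: Moves the arm, as the interface text tells. Shift numbers are shares of 0.8 m and turn numbers shares of 60 degrees, none past 1 either way. Its arguments: {"type":"object","properties":{"series":{"type":"array"},"gripper":{"type":"number"}},"required":["series"]}

```bash
ls; mkdir -p pics
python3 - <<'E'
from rig import bot, vision, nets
import cv2,numpy as np
for n in ("scene","top"):
    p=vision.capture(n); cv2.imwrite(f"pics/{n}0.png",p["pixels"])
    print(n,p["fx"],p["fy"],p["cx"],p["cy"],np.round(p["extrinsics"],4).tolist())
    for q in ("tray","stand","mouth","tray_grip"):
        for d in nets.look_for(p,q)[:3]: print(q,round(d["confidence"],2),[round(d["at"][0]*560),round(d["at"][1]*420)])
s=bot.read_state();print(s,bot.tips_ahead)
E
```

```text
pics
scene 506.68654673811983 506.68654673811983 276.211825488891 205.3844646711819 [[-0.7359, 0.3659, -0.5697, 1.278], [0.6767, 0.3697, -0.6367, 0.8688], [-0.0224, -0.8541, -0.5197, 0.7992], [0.0, 0.0, 0.0, 1.0]]
tray 0.95 [277, 163]
tray 0.88 [187, 193]
stand 0.7 [219, 254]
mouth 0.84 [216, 259]
tray_grip 0.67 [186, 190]
tray_grip 0.56 [277, 162]
tray_grip 0.28 [234, 200]
top 417.1253747041672 417.1253747041672 281.71591200571993 204.69970818260032 [[-0.023, -0.996, 0.0868, 0.4274], [-0.9997, 0.0224, -0.0076, 0.0038], [0.0056, -0.087, -0.9962, 1.0656], [0.0, 0.0, 0.0, 1.0]]
tray 0.75 [421, 175]
tray 0.6 [411, 311]
stand 0.82 [288, 136]
stand 0.48 [127, 183]
mouth 0.74 [288, 136]
tray_grip 0.8 [408, 313]
tray_grip 0.67 [423, 177]
tray_grip 0.64 [289, 138]
{'time_s': 0.5, 'joint_positions': array([-7.53153166e+01,  3.02256122e+01,  8.20880241e+01, -7.25561264e-05,
        6.76883119e+01, -1.02269645e+01]), 'qvel': array([-0.00229052, -0.0135575 , -0.05332106, -0.00553692, -0.02248108,
       -0.13179018]), 'tau': array([-6.16354027e-04, -4.39602864e+01, -1.76790065e+01,  6.33442076e-02,
        5.14811289e-02, -5.03752892e-05]), 'position': array([ 0.263287  , -0.56681465,  0.29222397]), 'tcp_rot': array([[ 4.21220637e-01, -9.06958199e-01, -9.75267959e-06],
       [-9.06958198e-01, -4.21220637e-01,  3.25940808e-05],
       [-3.36694987e-05, -4.88402677e-06, -9.99999999e-01]]), 'force': array([-0.06952334, -0.09577547, -0.49225697]), 'moment': array([-0.00486303,  0.03624721, -0.01806843]), 'opening': 1.0002980355880713} 0.0697
```

View pics/top0.png

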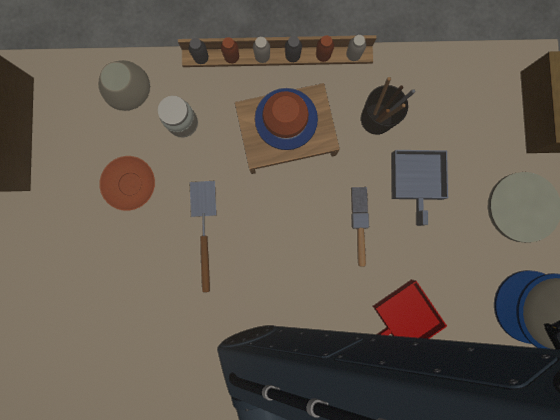

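View pics/scene0.png

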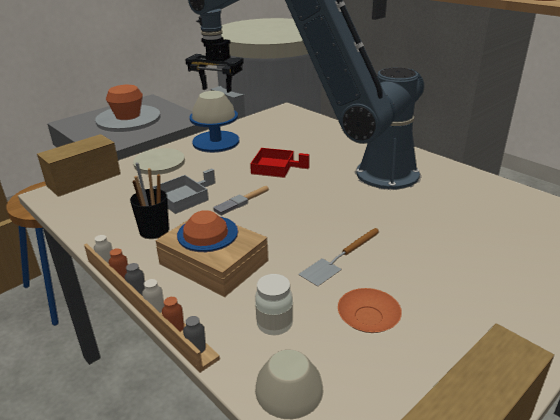

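Run:
```python
import cv2
a=cv2.imread("pics/top0.png")
cv2.imwrite("pics/z1.png",cv2.convertScaleAbs(cv2.resize(a[70:190,220:360],None,fx=5.5,fy=5,interpolation=cv2.INTER_CUBIC),alpha=1.5)[:600])
cv2.imwrite("pics/z2.png",cv2.convertScaleAbs(cv2.resize(a[140:240,370:470],None,fx=6,fy=6,interpolation=cv2.INTER_CUBIC),alpha=1.7))
b=cv2.imread("pics/scene0.png")
cv2.imwrite("pics/z3.png",cv2.convertScaleAbs(cv2.resize(b[150:300,130:290],None,fx=4,fy=4,interpolation=cv2.INTER_CUBIC),alpha=1.5))
```

```text
(no output)
```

View pics/z1.png

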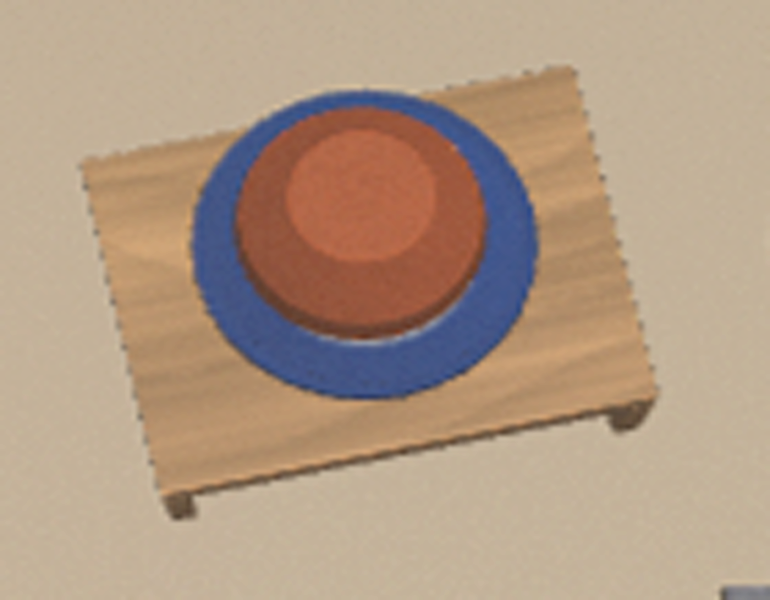

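View pics/z2.png

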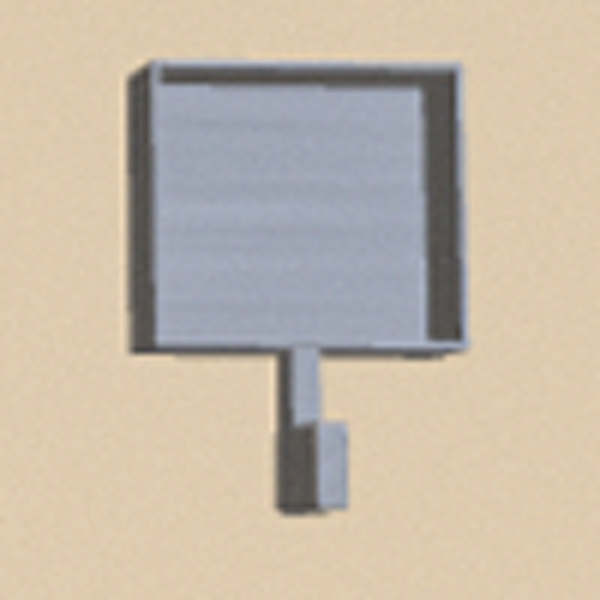

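View pics/z3.png

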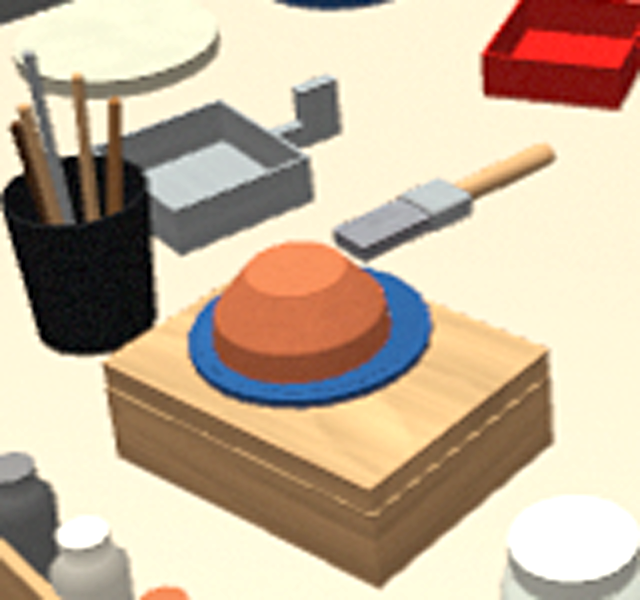

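```bash
cat > fit.py <<'E'
import numpy as np,cv2
from scipy.optimize import least_squares
C={"top":(417.12537,281.71591,204.6997,np.array([[-0.023,-0.996,0.0868,0.4274],[-0.9997,0.0224,-0.0076,0.0038],[0.0056,-0.087,-0.9962,1.0656]])),
"scene":(506.68655,276.21183,205.38446,np.array([[-0.7359,0.3659,-0.5697,1.278],[0.6767,0.3697,-0.6367,0.8688],[-0.0224,-0.8541,-0.5197,0.7992]]))}
def setcams(p,n): C[n]=(p["fx"],p["cx"],p["cy"],np.array(p["extrinsics"])[:3])
def proj(n,P):
    f,cx,cy,E=C[n]; q=(np.asarray(P)-E[:,3])@E[:,:3]
    return np.stack([f*q[:,0]/q[:,2]+cx,f*q[:,1]/q[:,2]+cy],1)
def world(p,L):
    c,s=np.cos(p[2]),np.sin(p[2]);L=np.asarray(L)
    return np.stack([p[0]+c*L[:,0]-s*L[:,1],p[1]+s*L[:,0]+c*L[:,1],L[:,2]],1)
def fit(obs,p0):
    # obs: list (cam, local xyz, px)
    def r(p):
        out=[]
        for n in C:
            o=[t for t in obs if t[0]==n]
            if o: out.append((proj(n,world(p,[t[1] for t in o]))-np.array([t[2] for t in o])).ravel())
        return np.concatenate(out)
    s=least_squares(r,p0,loss="soft_l1"); return s.x,r(s.x).reshape(-1,2)
E
cat > f1.py <<'E'
from fit import *
def z(x,y,sx,sy,ox,oy): return ((x+.5)/sx-.5+ox,(y+.5)/sy-.5+oy)
t=lambda x,y:z(x,y,5.5,5,220,70); s=lambda x,y:z(x,y,4,4,130,150); u=lambda x,y:z(x,y,6,6,370,140)
S=[("top",(.17,.112,.075),t(82,163)),("top",(.17,-.112,.075),t(573,68)),("top",(0,-.112,.075),t(655,397)),("top",(0,.112,.075),t(163,492)),
("scene",(.17,-.112,.075),s(105,365)),("scene",(.17,.112,.075),s(378,490)),("scene",(0,.112,.075),s(548,350)),
("scene",(.17,-.112,0),s(120,455)),("scene",(.17,.112,0),s(378,587)),("scene",(0,.112,0),s(550,440))]
for sub in (S,[o for o in S if o[0]=="top"],[o for o in S if o[0]=="scene"]):
    p,r=fit(sub,[.5,0,.2]); print("stand",p.round(4),np.degrees(p[2]).round(2)); print(r.round(1).tolist())
T=[("top",(.06,.065,.04),u(152,63)),("top",(.06,-.065,.04),u(462,65)),("top",(-.06,-.065,.04),u(468,346)),("top",(-.06,.065,0),u(130,352)),
("top",(-.092,.007,.062),u(316,423)),("top",(-.092,-.007,.062),u(348,423)),("top",(-.128,-.007,.062),u(348,508)),("top",(-.128,.007,.062),u(317,508)),
("scene",(.06,-.065,.04),s(178,215)) if 0 else ("scene",(.06,.065,.04),s(183,213)),("scene",(-.06,.065,.04),s(312,160)),("scene",(.06,.065,0),s(183,252)),("scene",(-.06,.065,0),s(312,192))]
for sub in (T,T[:8]):
    p,r=fit(sub,[.5,-.3,0]); print("tray",p.round(4),np.degrees(p[2]).round(2)); print(r.round(1).tolist(), world(p,[(-.11,0,.048)]))
E
python3 f1.py
```

```text
stand [ 0.6227 -0.0358  0.1973] 11.3
[[-0.8, -0.3], [-0.5, -0.6], [0.5, 0.4], [-0.7, 1.3], [-1.4, -1.5], [-2.2, -0.7], [0.3, -1.0], [-0.8, -0.1], [0.3, 0.2], [0.7, 0.4]]
stand [ 0.6231 -0.0365  0.1934] 11.08
[[-0.3, -0.7], [0.1, -0.6], [0.9, 0.4], [-0.5, 1.0]]
stand [ 0.6229 -0.0346  0.2031] 11.64
[[-1.1, -1.0], [-1.4, -0.4], [0.7, -0.9], [-0.6, 0.4], [1.1, 0.5], [1.1, 0.5]]
tray [ 0.5865 -0.3521 -0.028 ] -1.61
[[-0.5, -0.3], [-0.3, -0.3], [0.1, 0.5], [-0.3, 0.9], [-0.3, -0.2], [0.2, -0.2], [0.6, 0.5], [-0.1, 0.5], [-2.2, -0.9], [-0.6, -1.4], [-0.5, 0.9], [0.6, 1.8]] [[ 0.47659001 -0.34905745  0.048     ]]
tray [ 0.587  -0.3527 -0.0351] -2.01
[[-0.1, -0.7], [0.1, -0.3], [0.2, 0.6], [-0.2, 0.5], [-0.3, -0.4], [0.2, -0.4], [0.4, 0.4], [-0.2, 0.3]] [[ 0.47701927 -0.34887966  0.048     ]]
```

Call:
{"name": "play_rows", "arguments": {
  "series": [
    {"tx": 0.0334,"ty": 0.0341,"turn": -0.0558},
    {"tx": 0.0334,"ty": 0.0341,"turn": -0.0558},
    {"tx": 0.0334,"ty": 0.0341,"turn": -0.0558},
    {"tx": 0.0334,"ty": 0.0341,"turn": -0.0558},
    {"tx": 0.0334,"ty": 0.0341,"turn": -0.0558},
    {"tx": 0.0334,"ty": 0.0341,"turn": -0.0558},
    {"tx": 0.0334,"ty": 0.0341,"turn": -0.0558},
    {"tx": 0.0334,"ty": 0.0341,"turn": -0.0558},
    {},
    {}
  ],
  "gripper": 1
}}

```text
invalid input
```

Call:
{"name": "play_rows", "arguments": {
  "series": [
    {"tx": 0.0334,"ty": 0.0341,"tz": 0,"turn": -0.0558},
    {"tx": 0.0334,"ty": 0.0341,"tz": 0,"turn": -0.0558},
    {"tx": 0.0334,"ty": 0.0341,"tz": 0,"turn": -0.0558},
    {"tx": 0.0334,"ty": 0.0341,"tz": 0,"turn": -0.0558},
    {"tx": 0.0334,"ty": 0.0341,"tz": 0,"turn": -0.0558},
    {"tx": 0.0334,"ty": 0.0341,"tz": 0,"turn": -0.0558},
    {"tx": 0.0334,"ty": 0.0341,"tz": 0,"turn": -0.0558},
    {"tx": 0.0334,"ty": 0.0341,"tz": 0,"turn": -0.0558},
    {"tx": 0,"ty": 0,"tz": 0,"turn": 0},
    {"tx": 0,"ty": 0,"tz": 0,"turn": 0}
  ],
  "gripper": 1
}}

```text
time_s: 1.5
position: [0.4775, -0.348, 0.2923]
tcp_rot: [[-0.03, -1.0, -0.0], [-1.0, 0.03, -0.001], [0.001, 0.0, -1.0]]
force: [0.2, 0.1, 0.4]
opening: 1.0
```

Call:
{"name": "play_rows", "arguments": {
  "series": [
    {"tx": 0,"ty": 0,"tz": -0.05,"turn": 0},
    {"tx": 0,"ty": 0,"tz": -0.05,"turn": 0},
    {"tx": 0,"ty": 0,"tz": -0.05,"turn": 0},
    {"tx": 0,"ty": 0,"tz": -0.03,"turn": 0},
    {"tx": 0,"ty": 0,"tz": 0,"turn": 0}
  ]
}}

```text
time_s: 2.0
position: [0.4743, -0.3483, 0.1447]
tcp_rot: [[-0.034, -0.999, -0.006], [-0.999, 0.034, 0.006], [-0.006, 0.006, -1.0]]
force: [0.6, 1.2, -0.0]
opening: 1.0
```

Run:
```python
from rig import bot, vision
import cv2
from fit import *
s=bot.read_state();print(s["position"],s["tcp_rot"].round(3).tolist(),s["force"])
for n in ("scene","top"):
    p=vision.capture(n); a=p["pixels"]; 
    x0,y0=(140,90) if n=="scene" else (330,140)
    a=cv2.convertScaleAbs(cv2.resize(a[y0:y0+120,x0:x0+150],None,fx=5,fy=5,interpolation=cv2.INTER_CUBIC),alpha=1.8)
    cv2.imwrite(f"pics/{n}1.png",a)
```

```text
[ 0.47434319 -0.34827656  0.14467659] [[-0.034, -0.999, -0.006], [-0.999, 0.034, 0.006], [-0.006, 0.006, -1.0]] [ 0.58227331  1.1617514  -0.00907235]
```

View pics/scene1.png

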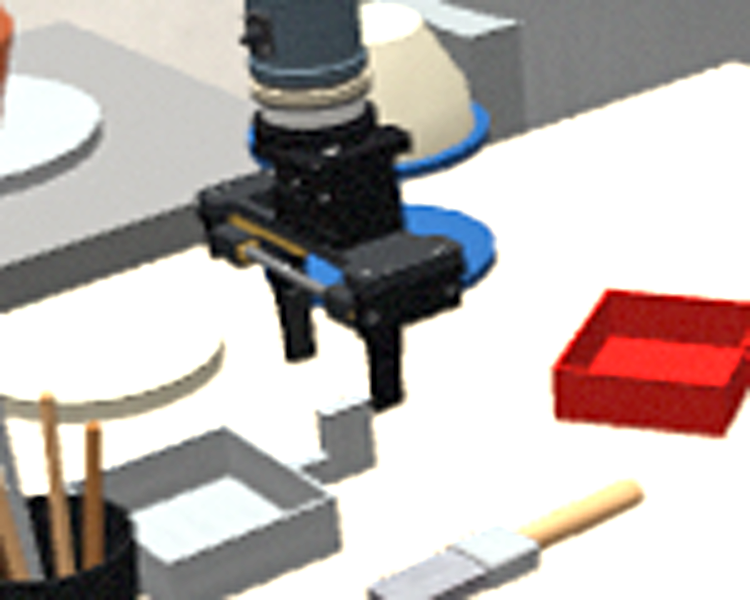

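View pics/top1.png

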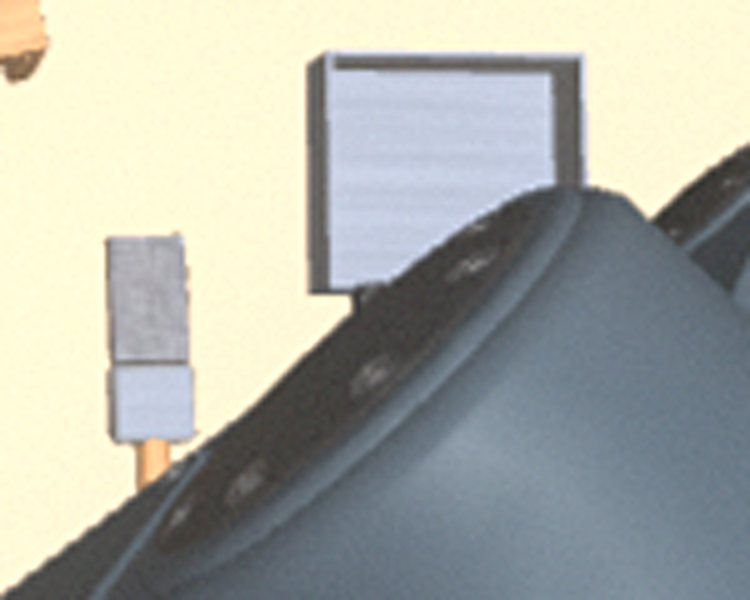

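Call:
{"name": "play_rows", "arguments": {
  "series": [
    {"tx": 0,"ty": 0,"tz": 0,"turn": 0},
    {"tx": 0,"ty": 0,"tz": -0.019,"turn": 0},
    {"tx": 0,"ty": 0,"tz": -0.019,"turn": 0},
    {"tx": 0,"ty": 0,"tz": -0.019,"turn": 0},
    {"tx": 0,"ty": 0,"tz": 0,"turn": 0},
    {"tx": 0,"ty": 0,"tz": 0,"turn": 0},
    {"tx": 0,"ty": 0,"tz": 0,"turn": 0}
  ]
}}

```text
time_s: 2.8
position: [0.4775, -0.349, 0.1036]
tcp_rot: [[-0.033, -0.999, 0.001], [-0.999, 0.033, -0.001], [0.001, -0.001, -1.0]]
force: [0.1, 0.7, -0.8]
opening: 0.999
```

Call:
{"name": "play_rows", "arguments": {
  "series": [
    {"tx": 0,"ty": 0,"tz": -0.006,"turn": 0},
    {"tx": 0,"ty": 0,"tz": 0,"turn": 0},
    {"tx": 0,"ty": 0,"tz": 0,"turn": 0}
  ]
}}

```text
time_s: 3.1
position: [0.477, -0.3485, 0.0979]
tcp_rot: [[-0.033, -0.999, -0.0], [-0.999, 0.033, 0.0], [-0.0, 0.0, -1.0]]
force: [0.3, -0.1, 0.7]
opening: 1.002
```

Call:
{"name": "play_rows", "arguments": {
  "series": [
    {"tx": 0,"ty": 0,"tz": 0,"turn": 0},
    {"tx": 0,"ty": 0,"tz": 0,"turn": 0},
    {"tx": 0,"ty": 0,"tz": 0,"turn": 0},
    {"tx": 0,"ty": 0,"tz": 0,"turn": 0},
    {"tx": 0,"ty": 0,"tz": 0,"turn": 0},
    {"tx": 0,"ty": 0,"tz": 0,"turn": 0},
    {"tx": 0,"ty": 0,"tz": 0,"turn": 0},
    {"tx": 0,"ty": 0,"tz": 0,"turn": 0},
    {"tx": 0,"ty": 0,"tz": 0,"turn": 0},
    {"tx": 0,"ty": 0,"tz": 0,"turn": 0}
  ],
  "gripper": 0
}}

```text
time_s: 4.1
position: [0.477, -0.3486, 0.0979]
tcp_rot: [[-0.033, -0.999, -0.0], [-0.999, 0.033, 0.0], [-0.0, 0.0, -1.0]]
force: [-0.5, 1.4, 0.9]
opening: 0.169
```

Call:
{"name": "play_rows", "arguments": {
  "series": [
    {"tx": 0,"ty": 0,"tz": 0.01,"turn": 0},
    {"tx": 0,"ty": 0,"tz": 0.02,"turn": 0},
    {"tx": 0,"ty": 0,"tz": 0.025,"turn": 0},
    {"tx": 0,"ty": 0,"tz": 0.025,"turn": 0},
    {"tx": 0,"ty": 0,"tz": 0.025,"turn": 0},
    {"tx": 0,"ty": 0,"tz": 0.015,"turn": 0},
    {"tx": 0,"ty": 0,"tz": 0,"turn": 0},
    {"tx": 0,"ty": 0,"tz": 0,"turn": 0}
  ]
}}

```text
time_s: 4.9
position: [0.4766, -0.3482, 0.1934]
tcp_rot: [[-0.033, -0.999, -0.001], [-0.999, 0.033, 0.001], [-0.001, 0.001, -1.0]]
force: [-0.9, -0.1, -3.9]
opening: 0.159
```

Run:
```python
from rig import bot, vision
import cv2
for n in ("scene","top"):
    p=vision.capture(n); cv2.imwrite(f"pics/{n}2.png",cv2.convertScaleAbs(p["pixels"],alpha=1.5))
```

```text
(no output)
```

View pics/scene2.png

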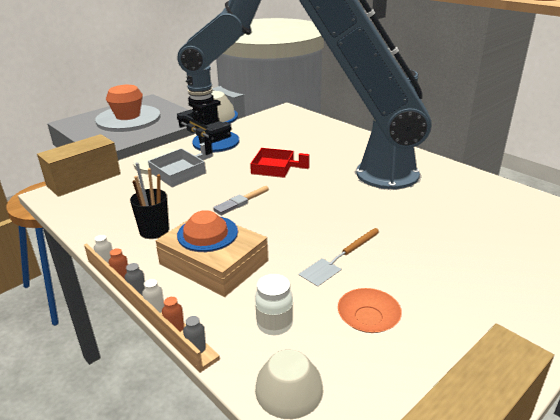

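View pics/top2.png

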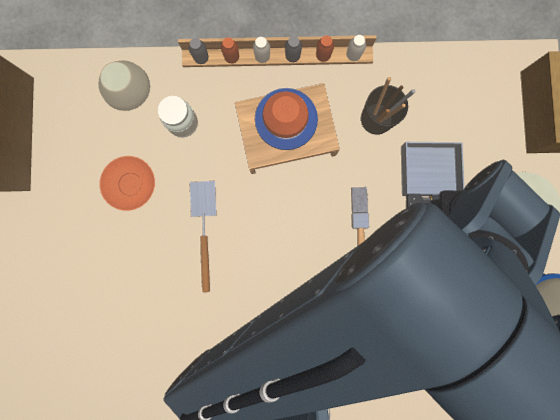

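Call:
{"name": "play_rows", "arguments": {
  "series": [
    {"tx": -0.02,"ty": 0,"tz": 0,"turn": 0},
    {"tx": -0.03,"ty": 0.01,"tz": 0,"turn": 0},
    {"tx": -0.015,"ty": 0.03,"tz": 0,"turn": 0.0273},
    {"tx": 0,"ty": 0.045,"tz": 0,"turn": 0.0273},
    {"tx": 0,"ty": 0.045,"tz": 0,"turn": 0.0273},
    {"tx": 0,"ty": 0.045,"tz": 0,"turn": 0.0273},
    {"tx": 0,"ty": 0.045,"tz": 0,"turn": 0.0273},
    {"tx": 0,"ty": 0.045,"tz": 0,"turn": 0.0273},
    {"tx": 0,"ty": 0.04,"tz": 0,"turn": 0.0273},
    {"tx": 0,"ty": 0.0184,"tz": 0,"turn": 0.0273}
  ]
}}

```text
time_s: 6.0
position: [0.4234, -0.0868, 0.1931]
tcp_rot: [[0.198, -0.98, -0.004], [-0.98, -0.198, 0.003], [-0.003, 0.003, -1.0]]
force: [0.1, 0.4, -4.1]
opening: 0.16
```

Call:
{"name": "play_rows", "arguments": {
  "series": [
    {"tx": 0,"ty": 0,"tz": 0,"turn": 0},
    {"tx": 0,"ty": 0,"tz": 0,"turn": 0},
    {"tx": 0,"ty": 0,"tz": -0.025,"turn": 0},
    {"tx": 0,"ty": 0,"tz": -0.025,"turn": 0},
    {"tx": 0,"ty": 0,"tz": -0.02,"turn": 0},
    {"tx": 0,"ty": 0,"tz": 0,"turn": 0},
    {"tx": 0,"ty": 0,"tz": 0,"turn": 0}
  ]
}}

```text
time_s: 6.7
position: [0.4253, -0.0908, 0.1376]
tcp_rot: [[0.193, -0.981, -0.0], [-0.981, -0.193, 0.0], [-0.0, 0.0, -1.0]]
force: [0.1, -0.3, -4.1]
opening: 0.16
```

Run:
```python
from rig import bot, vision
import cv2
s=bot.read_state();print(s["time_s"],s["position"],s["tcp_rot"].round(3).tolist(),s["force"],s["moment"])
for n in ("scene","top"):
    p=vision.capture(n); cv2.imwrite(f"pics/{n}3.png",cv2.convertScaleAbs(p["pixels"],alpha=1.5))
    a=p["pixels"][70:220,130:330] if n=="scene" else p["pixels"][120:270,230:430]
    cv2.imwrite(f"pics/{n}3z.png",cv2.convertScaleAbs(cv2.resize(a,None,fx=4,fy=4,interpolation=cv2.INTER_CUBIC),alpha=1.5))
```

```text
6.7 [ 0.42533644 -0.09082046  0.1376395 ] [[0.193, -0.981, -0.0], [-0.981, -0.193, 0.0], [-0.0, 0.0, -1.0]] [ 0.06656605 -0.34824722 -4.07788983] [-0.02497245  0.29377634 -0.02313887]
```

View pics/scene3.png

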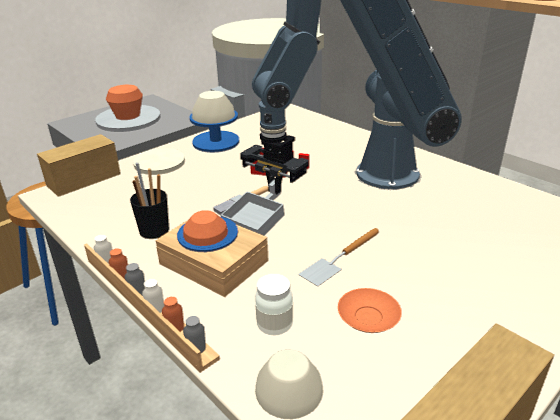

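View pics/top3z.png

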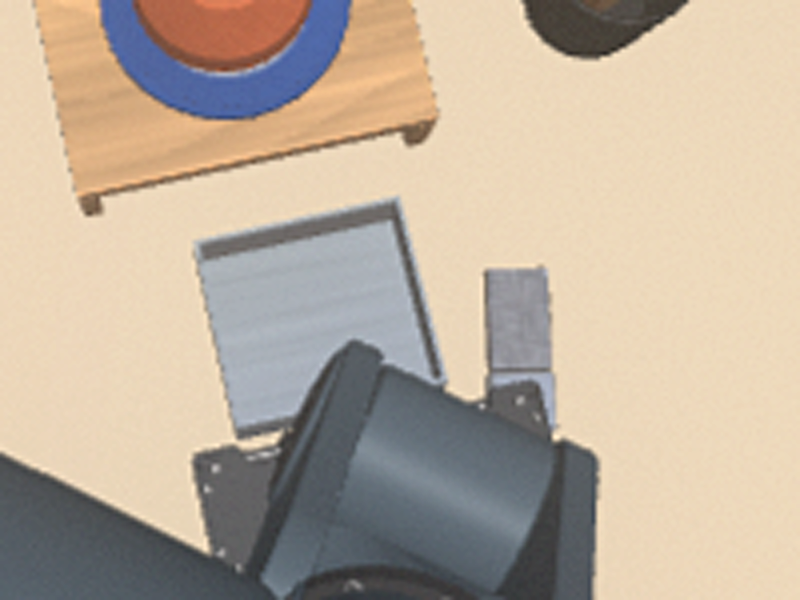

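Call:
{"name": "play_rows", "arguments": {
  "series": [
    {"tx": 0,"ty": 0,"tz": -0.02,"turn": 0},
    {"tx": 0,"ty": 0,"tz": -0.02,"turn": 0},
    {"tx": 0,"ty": 0,"tz": -0.008,"turn": 0},
    {"tx": 0,"ty": 0,"tz": 0,"turn": 0},
    {"tx": 0,"ty": 0,"tz": 0,"turn": 0},
    {"tx": 0,"ty": 0,"tz": 0,"turn": 0}
  ]
}}

```text
time_s: 7.4
position: [0.4257, -0.0902, 0.1001]
tcp_rot: [[0.195, -0.981, 0.002], [-0.981, -0.195, -0.001], [0.001, -0.002, -1.0]]
force: [0.1, -1.2, -1.7]
opening: 0.158
```

Run:
```python
from rig import bot, vision
import cv2
s=bot.read_state();print(s["time_s"],s["position"],s["force"],s["moment"])
for n in ("scene","top"):
    p=vision.capture(n)
    a=p["pixels"][170:290,140:300] if n=="scene" else p["pixels"][120:240,230:390]
    cv2.imwrite(f"pics/{n}4z.png",cv2.convertScaleAbs(cv2.resize(a,None,fx=5,fy=5,interpolation=cv2.INTER_CUBIC),alpha=1.5))
```

```text
7.4 [ 0.42569704 -0.09019039  0.10012559] [ 0.080915   -1.1743062  -1.74546459] [-0.05323162 -0.00017886 -0.11629778]
```

View pics/scene4z.png

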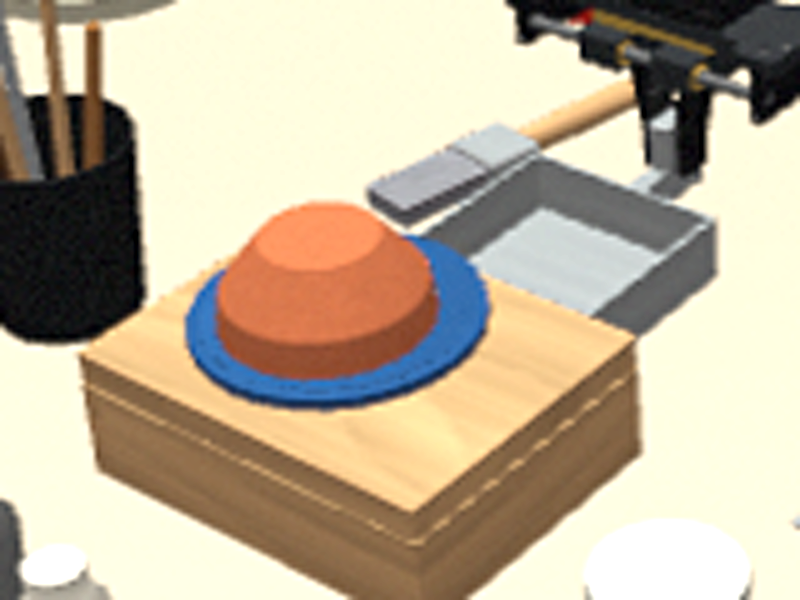

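View pics/top4z.png

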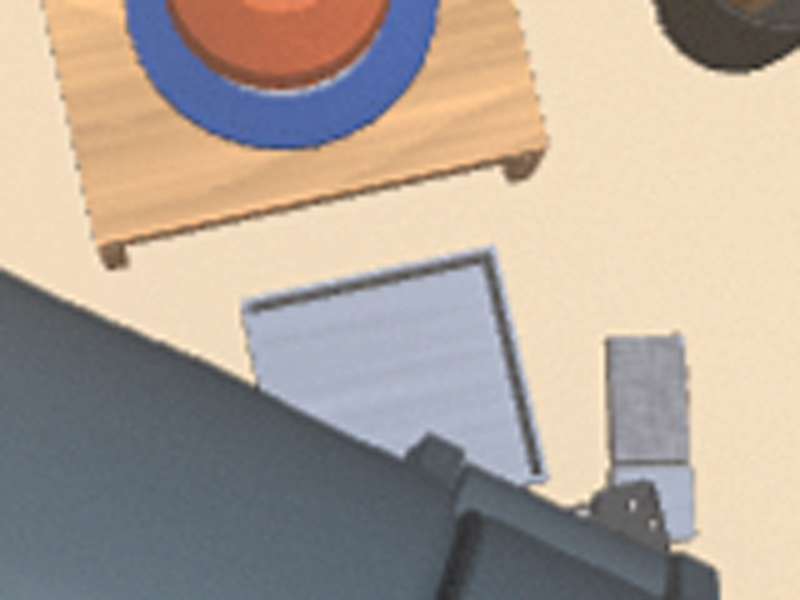

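Run:
```python
from fit import *
u=lambda x,y:((x+.5)/5-.5+230,(y+.5)/5-.5+120)
T=[("top",(.06,.065,.04),u(244,303)),("top",(.06,-.065,.04),u(495,247)),("top",(-.06,-.065,.04),u(547,480))]
p,r=fit(T,[.5,-.1,.2]);print(p,np.degrees(p[2]),r.round(1).tolist())
S=np.array([.623,-.0362]);
for yaw in (.1934,.1973):
  c,s=np.cos(yaw),np.sin(yaw);R=np.array([[c,s],[-s,c]])
  print(R@(p[:2]-S),R@(np.array([.4257,-.0902])-S))
```

```text
[ 0.53223205 -0.07061967  0.19233565] 11.020021139420617 [[-0.7, -0.3], [0.1, -0.1], [0.6, 0.4]]
[-0.09569105 -0.01633267] [-0.20400024 -0.01507286]
[-0.09575402 -0.01595935] [-0.20405748 -0.01427714]
```

Call:
{"name": "play_rows", "arguments": {
  "series": [
    {"tx": 0.0147,"ty": 0.0029,"tz": 0,"turn": 0},
    {"tx": 0.0147,"ty": 0.0029,"tz": 0,"turn": 0},
    {"tx": 0.0147,"ty": 0.0029,"tz": 0,"turn": 0},
    {"tx": 0.0147,"ty": 0.0029,"tz": 0,"turn": 0},
    {"tx": 0,"ty": 0,"tz": 0,"turn": 0}
  ]
}}

```text
time_s: 8.0
position: [0.4752, -0.0807, 0.0996]
tcp_rot: [[0.196, -0.981, 0.004], [-0.981, -0.196, -0.002], [0.002, -0.004, -1.0]]
force: [0.2, -0.2, -0.7]
opening: 0.16
```

Call:
{"name": "play_rows", "arguments": {
  "series": [
    {"tx": 0.006,"ty": 0.0012,"tz": 0,"turn": 0},
    {"tx": 0.006,"ty": 0.0012,"tz": 0,"turn": 0},
    {"tx": 0.006,"ty": 0.0012,"tz": 0,"turn": 0},
    {"tx": 0,"ty": 0,"tz": 0,"turn": 0}
  ]
}}

```text
time_s: 8.4
position: [0.4874, -0.0778, 0.0995]
tcp_rot: [[0.195, -0.981, 0.002], [-0.981, -0.195, -0.0], [0.001, -0.001, -1.0]]
force: [0.3, 0.6, -0.6]
opening: 0.155
```

Call:
{"name": "play_rows", "arguments": {
  "series": [
    {"tx": 0.006,"ty": 0.0012,"tz": 0,"turn": 0},
    {"tx": 0.006,"ty": 0.0012,"tz": 0,"turn": 0},
    {"tx": 0.006,"ty": 0.0012,"tz": 0,"turn": 0},
    {"tx": 0.006,"ty": 0.0012,"tz": 0,"turn": 0},
    {"tx": 0,"ty": 0,"tz": 0,"turn": 0},
    {"tx": 0,"ty": 0,"tz": 0,"turn": 0},
    {"tx": 0,"ty": 0,"tz": 0,"turn": 0}
  ]
}}

```text
time_s: 9.1
position: [0.5065, -0.074, 0.0995]
tcp_rot: [[0.195, -0.981, 0.002], [-0.981, -0.195, -0.0], [0.001, -0.002, -1.0]]
force: [1.3, -0.7, -0.4]
opening: 0.156
```

Call:
{"name": "play_rows", "arguments": {
  "series": [
    {"tx": -0.00025,"ty": 0.00125,"tz": 0,"turn": 0},
    {"tx": -0.00025,"ty": 0.00125,"tz": 0,"turn": 0},
    {"tx": -0.00025,"ty": 0.00125,"tz": 0,"turn": 0},
    {"tx": 0,"ty": 0,"tz": 0,"turn": 0},
    {"tx": 0,"ty": 0,"tz": 0,"turn": 0}
  ]
}}

```text
time_s: 9.6
position: [0.5051, -0.0709, 0.0995]
tcp_rot: [[0.194, -0.981, 0.0], [-0.981, -0.194, -0.0], [0.0, -0.0, -1.0]]
force: [1.5, -1.5, -0.2]
opening: 0.157
```

Call:
{"name": "play_rows", "arguments": {
  "series": [
    {"tx": -0.00012,"ty": 0.00062,"tz": 0,"turn": 0},
    {"tx": -0.00012,"ty": 0.00062,"tz": 0,"turn": 0},
    {"tx": 0,"ty": 0,"tz": 0,"turn": 0}
  ]
}}

```text
time_s: 9.9
position: [0.5049, -0.0699, 0.0995]
tcp_rot: [[0.195, -0.981, 0.0], [-0.981, -0.195, -0.0], [0.0, 0.0, -1.0]]
force: [1.5, -2.0, -0.7]
opening: 0.159
```

Call:
{"name": "play_rows", "arguments": {
  "series": [
    {"tx": -0.00012,"ty": 0.00062,"tz": 0,"turn": 0},
    {"tx": -0.00012,"ty": 0.00062,"tz": 0,"turn": 0},
    {"tx": 0,"ty": 0,"tz": 0,"turn": 0}
  ]
}}

```text
time_s: 10.2
position: [0.5047, -0.0688, 0.0995]
tcp_rot: [[0.195, -0.981, 0.0], [-0.981, -0.195, 0.0], [-0.0, -0.0, -1.0]]
force: [0.9, -2.1, 0.2]
opening: 0.159
```

Call:
{"name": "play_rows", "arguments": {
  "series": [
    {"tx": -0.00012,"ty": 0.00062,"tz": 0,"turn": 0},
    {"tx": -0.00012,"ty": 0.00062,"tz": 0,"turn": 0},
    {"tx": 0,"ty": 0,"tz": 0,"turn": 0}
  ]
}}

```text
time_s: 10.5
position: [0.5045, -0.0678, 0.0994]
tcp_rot: [[0.195, -0.981, -0.0], [-0.981, -0.195, 0.0], [-0.0, 0.0, -1.0]]
force: [0.5, -1.1, -0.9]
opening: 0.154
```

```bash
python3 -c "
from rig import bot
s=bot.read_state();print(s['force'].round(2),s['moment'].round(3))"
```

```text
[ 0.54 -1.09 -0.89] [-0.205 -0.316 -0.296]
```

Call:
{"name": "play_rows", "arguments": {
  "series": [
    {"tx": -0.00012,"ty": 0.00062,"tz": 0,"turn": 0},
    {"tx": -0.00012,"ty": 0.00062,"tz": 0,"turn": 0},
    {"tx": 0,"ty": 0,"tz": 0,"turn": 0}
  ]
}}

```text
time_s: 10.8
position: [0.5043, -0.0669, 0.0994]
tcp_rot: [[0.195, -0.981, 0.0], [-0.981, -0.195, -0.0], [0.0, -0.0, -1.0]]
force: [-0.2, -1.8, -0.5]
opening: 0.159
```

```bash
python3 -c "
from rig import bot
s=bot.read_state();print(s['force'].round(2),s['moment'].round(3))"
```

```text
[-0.17 -1.81 -0.5 ] [-0.33  -0.341 -0.292]
```

Call:
{"name": "play_rows", "arguments": {
  "series": [
    {"tx": -0.00012,"ty": 0.00062,"tz": 0,"turn": 0},
    {"tx": -0.00012,"ty": 0.00062,"tz": 0,"turn": 0},
    {"tx": 0,"ty": 0,"tz": 0,"turn": 0}
  ]
}}

```text
time_s: 11.1
position: [0.504, -0.0662, 0.0994]
tcp_rot: [[0.194, -0.981, -0.0], [-0.981, -0.194, -0.0], [0.0, 0.0, -1.0]]
force: [-0.6, -5.2, -0.7]
opening: 0.156
```

```bash
python3 -c "
from rig import bot
s=bot.read_state();print(s['force'].round(2),s['moment'].round(3))"
```

```text
[-0.58 -5.22 -0.73] [-0.77  -0.131 -0.432]
```

Call:
{"name": "play_rows", "arguments": {
  "series": [
    {"tx": -0.00012,"ty": 0.00062,"tz": 0,"turn": 0},
    {"tx": -0.00012,"ty": 0.00062,"tz": 0,"turn": 0},
    {"tx": 0,"ty": 0,"tz": 0,"turn": 0}
  ]
}}

```text
time_s: 11.4
position: [0.5037, -0.0653, 0.0994]
tcp_rot: [[0.194, -0.981, -0.0], [-0.981, -0.194, -0.0], [0.0, 0.001, -1.0]]
force: [-0.6, -4.2, -0.7]
opening: 0.16
```

```bash
python3 -c "
from rig import bot
s=bot.read_state();print(s['force'].round(2),s['moment'].round(3))"
```

```text
[-0.65 -4.17 -0.65] [-1.025 -0.039 -0.524]
```

Call:
{"name": "play_rows", "arguments": {
  "series": [
    {"tx": -0.00012,"ty": 0.00062,"tz": 0,"turn": 0},
    {"tx": -0.00012,"ty": 0.00062,"tz": 0,"turn": 0},
    {"tx": 0,"ty": 0,"tz": 0,"turn": 0}
  ]
}}

```text
time_s: 11.7
position: [0.5035, -0.0644, 0.0994]
tcp_rot: [[0.194, -0.981, -0.001], [-0.981, -0.194, -0.0], [0.0, 0.001, -1.0]]
force: [-1.7, -6.4, -0.0]
opening: 0.16
```

```bash
python3 -c "
from rig import bot
s=bot.read_state();print(s['force'].round(2),s['moment'].round(3))"
```

```text
[-1.73 -6.45 -0.  ] [-1.103  0.031 -0.602]
```

Call:
{"name": "play_rows", "arguments": {
  "series": [
    {"tx": 0.00025,"ty": -0.00125,"tz": 0,"turn": 0},
    {"tx": 0.00025,"ty": -0.00125,"tz": 0,"turn": 0},
    {"tx": 0.00018,"ty": -0.0009,"tz": 0,"turn": 0},
    {"tx": 0,"ty": 0,"tz": 0,"turn": 0},
    {"tx": 0,"ty": 0,"tz": 0,"turn": 0}
  ]
}}

```text
time_s: 12.2
position: [0.5045, -0.0666, 0.0995]
tcp_rot: [[0.195, -0.981, 0.0], [-0.981, -0.195, -0.0], [0.0, -0.0, -1.0]]
force: [0.6, -2.7, -0.7]
opening: 0.156
```

Run:
```python
from rig import bot, vision
import cv2
s=bot.read_state();print(s["time_s"],s["position"],s["tcp_rot"].round(4).tolist(),s["force"],s["moment"])
for n in ("scene","top"):
    p=vision.capture(n)
    a=p["pixels"][170:290,140:300] if n=="scene" else p["pixels"][120:240,230:390]
    cv2.imwrite(f"pics/{n}5z.png",cv2.convertScaleAbs(cv2.resize(a,None,fx=5,fy=5,interpolation=cv2.INTER_CUBIC),alpha=1.5))
```

```text
12.2 [ 0.50449572 -0.06656351  0.09948205] [[0.1951, -0.9808, 0.0005], [-0.9808, -0.1951, -0.0001], [0.0002, -0.0004, -1.0]] [ 0.62663458 -2.73633136 -0.72672457] [-0.40319181 -0.31660166 -0.37641291]
```

View pics/top5z.png

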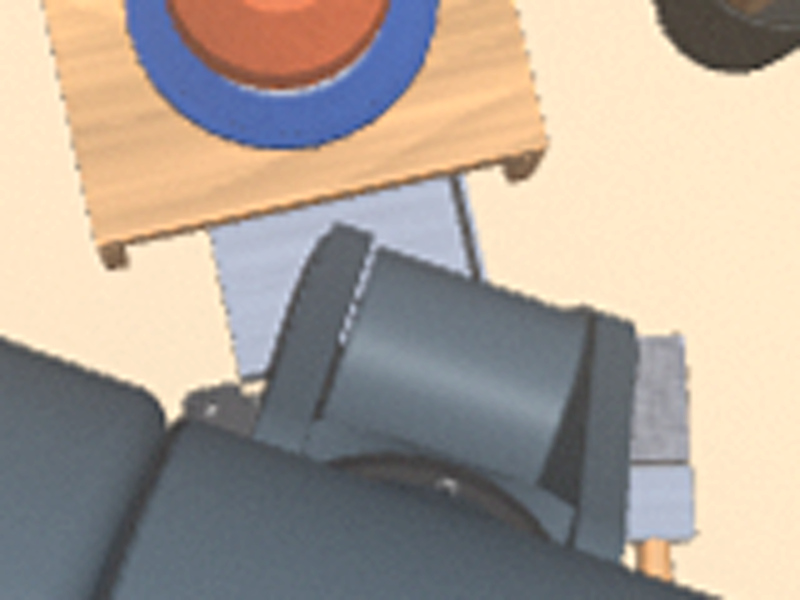

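Call:
{"name": "play_rows", "arguments": {
  "series": [
    {"tx": 0.00012,"ty": -0.00062,"tz": 0,"turn": 0},
    {"tx": 0.0025,"ty": 0.0005,"tz": 0,"turn": 0},
    {"tx": 0.0025,"ty": 0.0005,"tz": 0,"turn": 0},
    {"tx": 0.0025,"ty": 0.0005,"tz": 0,"turn": 0},
    {"tx": 0,"ty": 0,"tz": 0,"turn": 0}
  ]
}}

```text
time_s: 12.8
position: [0.5103, -0.0658, 0.0994]
tcp_rot: [[0.195, -0.981, -0.001], [-0.981, -0.195, 0.0], [-0.0, 0.001, -1.0]]
force: [-2.6, -3.3, -0.4]
opening: 0.156
```

```bash
python3 -c "
from rig import bot
s=bot.read_state();print(s['force'].round(2),s['moment'].round(3))"
```

```text
[-2.63 -3.33 -0.39] [-0.509  0.085 -0.272]
```

Call:
{"name": "play_rows", "arguments": {
  "series": [
    {"tx": 0.0025,"ty": 0.0005,"tz": 0,"turn": 0},
    {"tx": 0.0025,"ty": 0.0005,"tz": 0,"turn": 0},
    {"tx": 0,"ty": 0,"tz": 0,"turn": 0}
  ]
}}

```text
time_s: 13.1
position: [0.5148, -0.0651, 0.0994]
tcp_rot: [[0.195, -0.981, 0.001], [-0.981, -0.195, -0.0], [0.0, -0.001, -1.0]]
force: [-2.4, -2.7, 0.1]
opening: 0.161
```

Call:
{"name": "play_rows", "arguments": {
  "series": [
    {"tx": 0.0025,"ty": 0.0005,"tz": 0,"turn": 0},
    {"tx": 0.0025,"ty": 0.0005,"tz": 0,"turn": 0},
    {"tx": 0,"ty": 0,"tz": 0,"turn": 0}
  ]
}}

```text
time_s: 13.4
position: [0.5189, -0.0643, 0.0995]
tcp_rot: [[0.195, -0.981, 0.001], [-0.981, -0.195, -0.0], [0.0, -0.001, -1.0]]
force: [-1.3, -3.1, 1.1]
opening: 0.159
```

Call:
{"name": "play_rows", "arguments": {
  "series": [
    {"tx": 0.0025,"ty": 0.0005,"tz": 0,"turn": 0},
    {"tx": 0.0025,"ty": 0.0005,"tz": 0,"turn": 0},
    {"tx": 0,"ty": 0,"tz": 0,"turn": 0}
  ]
}}

```text
time_s: 13.7
position: [0.5229, -0.0635, 0.0995]
tcp_rot: [[0.195, -0.981, 0.001], [-0.981, -0.195, -0.0], [0.0, -0.001, -1.0]]
force: [-0.3, -3.5, 0.5]
opening: 0.158
```

```bash
python3 -c "
from rig import bot
s=bot.read_state();print(s['force'].round(2),s['moment'].round(3))"
```

```text
[-0.33 -3.46  0.53] [-0.482 -0.016 -0.226]
```

Call:
{"name": "play_rows", "arguments": {
  "series": [
    {"tx": 0.0025,"ty": 0.0005,"tz": 0,"turn": 0},
    {"tx": 0.0025,"ty": 0.0005,"tz": 0,"turn": 0},
    {"tx": 0.0025,"ty": 0.0005,"tz": 0,"turn": 0},
    {"tx": 0,"ty": 0,"tz": 0,"turn": 0}
  ]
}}

```text
time_s: 14.1
position: [0.529, -0.0623, 0.0995]
tcp_rot: [[0.195, -0.981, 0.001], [-0.981, -0.195, -0.0], [0.0, -0.001, -1.0]]
force: [-0.9, -2.9, -0.1]
opening: 0.161
```

Call:
{"name": "play_rows", "arguments": {
  "series": [
    {"tx": 0.0025,"ty": 0.0005,"tz": 0,"turn": 0},
    {"tx": 0.0025,"ty": 0.0005,"tz": 0,"turn": 0},
    {"tx": 0.0025,"ty": 0.0005,"tz": 0,"turn": 0},
    {"tx": 0,"ty": 0,"tz": 0,"turn": 0}
  ]
}}

```text
time_s: 14.5
position: [0.535, -0.0612, 0.0995]
tcp_rot: [[0.195, -0.981, 0.001], [-0.981, -0.195, -0.0], [0.0, -0.001, -1.0]]
force: [-0.4, -3.2, -0.8]
opening: 0.159
```

```bash
python3 -c "
from rig import bot
s=bot.read_state();print(s['force'].round(2),s['moment'].round(3))"
```

```text
[-0.42 -3.22 -0.84] [-0.538  0.075 -0.273]
```

Smooth along the fence at about 3 N; continuing (lead ≈ 78 mm).

Call:
{"name": "play_rows", "arguments": {
  "series": [
    {"tx": 0.0025,"ty": 0.0005,"tz": 0,"turn": 0},
    {"tx": 0.0025,"ty": 0.0005,"tz": 0,"turn": 0},
    {"tx": 0.0025,"ty": 0.0005,"tz": 0,"turn": 0},
    {"tx": 0.0025,"ty": 0.0005,"tz": 0,"turn": 0},
    {"tx": 0,"ty": 0,"tz": 0,"turn": 0}
  ]
}}

```text
time_s: 15.0
position: [0.5427, -0.0597, 0.0995]
tcp_rot: [[0.195, -0.981, 0.001], [-0.981, -0.195, -0.0], [0.0, -0.001, -1.0]]
force: [-1.8, -4.7, -0.0]
opening: 0.158
```

Call:
{"name": "play_rows", "arguments": {
  "series": [
    {"tx": 0.0025,"ty": 0.0005,"tz": 0,"turn": 0},
    {"tx": 0.0025,"ty": 0.0005,"tz": 0,"turn": 0},
    {"tx": 0.0025,"ty": 0.0005,"tz": 0,"turn": 0},
    {"tx": 0.0025,"ty": 0.0005,"tz": 0,"turn": 0},
    {"tx": 0,"ty": 0,"tz": 0,"turn": 0}
  ]
}}

```text
time_s: 15.5
position: [0.5506, -0.0581, 0.0995]
tcp_rot: [[0.195, -0.981, 0.0], [-0.981, -0.195, -0.0], [0.0, -0.0, -1.0]]
force: [-1.9, -4.0, 0.5]
opening: 0.157
```

Call:
{"name": "play_rows", "arguments": {
  "series": [
    {"tx": 0.0025,"ty": 0.0005,"tz": 0,"turn": 0},
    {"tx": 0.0025,"ty": 0.0005,"tz": 0,"turn": 0},
    {"tx": 0.0025,"ty": 0.0005,"tz": 0,"turn": 0},
    {"tx": 0.0025,"ty": 0.0005,"tz": 0,"turn": 0},
    {"tx": 0.0025,"ty": 0.0005,"tz": 0,"turn": 0},
    {"tx": 0,"ty": 0,"tz": 0,"turn": 0}
  ]
}}

```text
time_s: 16.1
position: [0.5606, -0.0563, 0.0995]
tcp_rot: [[0.195, -0.981, 0.0], [-0.981, -0.195, -0.001], [0.001, -0.0, -1.0]]
force: [-1.2, -4.9, 1.0]
opening: 0.162
```

```bash
python3 -c "
from rig import bot
s=bot.read_state();print(s['force'].round(2),s['moment'].round(3))"
```

```text
[-1.19 -4.88  1.01] [-0.766  0.077 -0.226]
```

Call:
{"name": "play_rows", "arguments": {
  "series": [
    {"tx": 0.0026,"ty": 0,"tz": 0,"turn": 0},
    {"tx": 0.0025,"ty": 0.0005,"tz": 0,"turn": 0},
    {"tx": 0.0025,"ty": 0.0005,"tz": 0,"turn": 0},
    {"tx": 0.0025,"ty": 0.0005,"tz": 0,"turn": 0},
    {"tx": 0,"ty": 0,"tz": 0,"turn": 0}
  ]
}}

```text
time_s: 16.6
position: [0.5686, -0.0549, 0.0995]
tcp_rot: [[0.195, -0.981, 0.0], [-0.981, -0.195, -0.0], [0.001, -0.0, -1.0]]
force: [-1.9, -4.5, -0.3]
opening: 0.16
```

Call:
{"name": "play_rows", "arguments": {
  "series": [
    {"tx": 0.00125,"ty": 0.00025,"tz": 0,"turn": 0},
    {"tx": 0.00125,"ty": 0.00025,"tz": 0,"turn": 0},
    {"tx": 0.00125,"ty": 0.00025,"tz": 0,"turn": 0},
    {"tx": 0,"ty": 0,"tz": 0,"turn": 0}
  ]
}}

```text
time_s: 17.0
position: [0.5713, -0.0544, 0.0994]
tcp_rot: [[0.195, -0.981, -0.0], [-0.981, -0.195, -0.0], [0.0, 0.0, -1.0]]
force: [-2.5, -4.8, -0.4]
opening: 0.159
```

Call:
{"name": "play_rows", "arguments": {
  "series": [
    {"tx": 0.00125,"ty": 0.00025,"tz": 0,"turn": 0},
    {"tx": 0.00125,"ty": 0.00025,"tz": 0,"turn": 0},
    {"tx": 0,"ty": 0,"tz": 0,"turn": 0}
  ]
}}

```text
time_s: 17.3
position: [0.5733, -0.054, 0.0994]
tcp_rot: [[0.195, -0.981, -0.0], [-0.981, -0.195, -0.0], [0.0, 0.001, -1.0]]
force: [-2.5, -5.0, 0.3]
opening: 0.161
```

Call:
{"name": "play_rows", "arguments": {
  "series": [
    {"tx": 0.00125,"ty": 0.00025,"tz": 0,"turn": 0},
    {"tx": 0.00125,"ty": 0.00025,"tz": 0,"turn": 0},
    {"tx": 0,"ty": 0,"tz": 0,"turn": 0}
  ]
}}

```text
time_s: 17.6
position: [0.5753, -0.0536, 0.0995]
tcp_rot: [[0.195, -0.981, -0.0], [-0.981, -0.195, -0.0], [0.0, 0.001, -1.0]]
force: [-3.3, -4.3, 1.3]
opening: 0.159
```

Call:
{"name": "play_rows", "arguments": {
  "series": [
    {"tx": 0.00125,"ty": 0.00025,"tz": 0,"turn": 0},
    {"tx": 0,"ty": 0,"tz": 0,"turn": 0}
  ]
}}

```text
time_s: 17.8
position: [0.5762, -0.0534, 0.0994]
tcp_rot: [[0.195, -0.981, -0.001], [-0.981, -0.195, -0.001], [0.0, 0.001, -1.0]]
force: [-3.9, -5.2, 1.1]
opening: 0.156
```

Call:
{"name": "play_rows", "arguments": {
  "series": [
    {"tx": 0.00125,"ty": 0.00025,"tz": 0,"turn": 0},
    {"tx": 0,"ty": 0,"tz": 0,"turn": 0}
  ]
}}

```text
time_s: 18.0
position: [0.5772, -0.0532, 0.0994]
tcp_rot: [[0.195, -0.981, -0.001], [-0.981, -0.195, -0.001], [0.0, 0.001, -1.0]]
force: [-2.2, -5.4, 0.7]
opening: 0.159
```

Call:
{"name": "play_rows", "arguments": {
  "series": [
    {"tx": 0.00125,"ty": 0.00025,"tz": 0,"turn": 0},
    {"tx": 0,"ty": 0,"tz": 0,"turn": 0}
  ]
}}

```text
time_s: 18.2
position: [0.5774, -0.0532, 0.0994]
tcp_rot: [[0.196, -0.981, -0.003], [-0.981, -0.196, -0.001], [0.0, 0.003, -1.0]]
force: [-4.5, -7.3, 1.0]
opening: 0.157
```

Call:
{"name": "play_rows", "arguments": {
  "series": [
    {"tx": 0.00125,"ty": 0.00025,"tz": 0,"turn": 0},
    {"tx": 0,"ty": 0,"tz": 0,"turn": 0}
  ]
}}

```text
time_s: 18.4
position: [0.5776, -0.0532, 0.0993]
tcp_rot: [[0.196, -0.981, -0.005], [-0.981, -0.196, -0.001], [-0.0, 0.005, -1.0]]
force: [-6.5, -8.4, 2.6]
opening: 0.159
```

Run:
```python
from rig import bot, vision
import cv2
s=bot.read_state();print(s["time_s"],s["position"],s["force"],s["moment"])
for n in ("scene","top"):
    p=vision.capture(n)
    a=p["pixels"][170:290,140:300] if n=="scene" else p["pixels"][80:200,230:390]
    cv2.imwrite(f"pics/{n}6z.png",cv2.convertScaleAbs(cv2.resize(a,None,fx=5,fy=5,interpolation=cv2.INTER_CUBIC),alpha=1.5))
```

```text
18.4 [ 0.57755641 -0.05321551  0.09926186] [-6.54790196 -8.44856104  2.55886806] [-1.24147127  0.75012209 -0.15068805]
```

View pics/top6z.png

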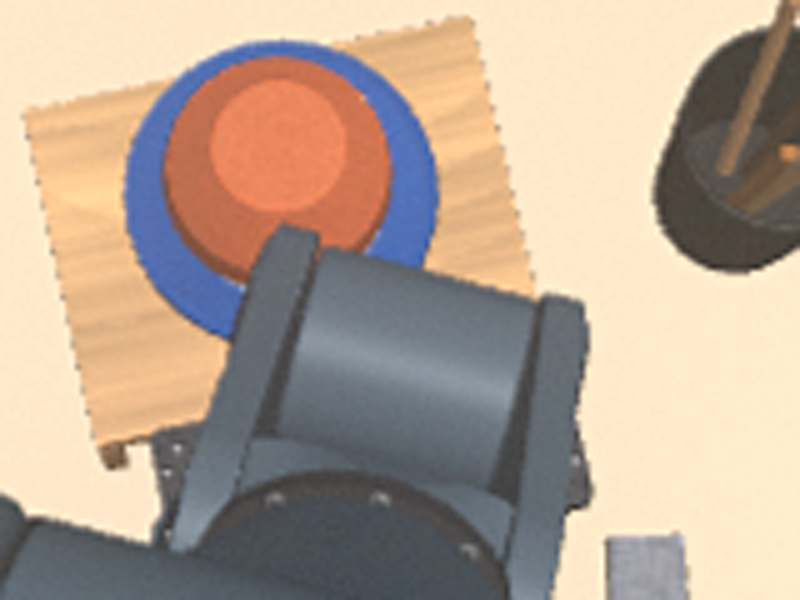

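Call:
{"name": "play_rows", "arguments": {
  "series": [
    {"tx": 0.0002,"ty": -0.001,"tz": 0,"turn": 0},
    {"tx": 0,"ty": 0,"tz": 0,"turn": 0},
    {"tx": 0,"ty": 0,"tz": 0,"turn": 0}
  ]
}}

```text
time_s: 18.8
position: [0.5775, -0.0533, 0.0991]
tcp_rot: [[0.196, -0.981, -0.005], [-0.981, -0.196, 0.0], [-0.001, 0.005, -1.0]]
force: [-6.0, -5.7, 1.5]
opening: 0.16
```

Call:
{"name": "play_rows", "arguments": {
  "series": [
    {"tx": 0,"ty": 0,"tz": 0,"turn": 0},
    {"tx": 0,"ty": 0,"tz": 0,"turn": 0},
    {"tx": 0,"ty": 0,"tz": 0,"turn": 0},
    {"tx": 0,"ty": 0,"tz": 0,"turn": 0},
    {"tx": 0,"ty": 0,"tz": 0,"turn": 0},
    {"tx": 0,"ty": 0,"tz": 0,"turn": 0},
    {"tx": 0,"ty": 0,"tz": 0,"turn": 0},
    {"tx": 0,"ty": 0,"tz": 0,"turn": 0}
  ],
  "gripper": 0.7
}}

```text
time_s: 19.6
position: [0.5796, -0.0533, 0.0994]
tcp_rot: [[0.195, -0.981, 0.0], [-0.981, -0.195, 0.0], [-0.0, -0.0, -1.0]]
force: [0.0, -1.3, -0.0]
opening: 0.687
```

Released. Lift straight up, then back away to look.

Call:
{"name": "play_rows", "arguments": {
  "series": [
    {"tx": -0.001,"ty": 0,"tz": 0.01,"turn": 0},
    {"tx": 0,"ty": 0,"tz": 0.03,"turn": 0},
    {"tx": 0,"ty": 0,"tz": 0.05,"turn": 0},
    {"tx": 0,"ty": 0,"tz": 0.05,"turn": 0},
    {"tx": -0.03,"ty": 0,"tz": 0.03,"turn": 0},
    {"tx": -0.05,"ty": 0,"tz": 0,"turn": 0},
    {"tx": -0.05,"ty": -0.02,"tz": 0,"turn": 0},
    {"tx": 0,"ty": -0.05,"tz": 0,"turn": 0},
    {"tx": 0,"ty": -0.05,"tz": 0,"turn": 0},
    {"tx": 0,"ty": -0.05,"tz": 0,"turn": 0}
  ]
}}

```text
time_s: 20.6
position: [0.4744, -0.1904, 0.2364]
tcp_rot: [[0.195, -0.981, 0.001], [-0.981, -0.195, -0.001], [0.001, -0.001, -1.0]]
force: [0.7, -0.1, -1.0]
opening: 0.702
```

Call:
{"name": "play_rows", "arguments": {
  "series": [
    {"tx": 0,"ty": -0.05,"tz": 0,"turn": 0},
    {"tx": 0,"ty": -0.05,"tz": 0,"turn": 0},
    {"tx": 0,"ty": -0.05,"tz": 0,"turn": 0},
    {"tx": 0,"ty": -0.05,"tz": 0,"turn": 0},
    {"tx": 0,"ty": 0,"tz": 0,"turn": 0},
    {"tx": 0,"ty": 0,"tz": 0,"turn": 0}
  ]
}}

```text
time_s: 21.2
position: [0.4743, -0.3499, 0.2356]
tcp_rot: [[0.193, -0.981, -0.0], [-0.981, -0.193, 0.001], [-0.001, -0.0, -1.0]]
force: [0.9, 0.6, 0.4]
opening: 0.699
```

Run:
```python
from rig import bot, vision
import cv2
s=bot.read_state();print(s["time_s"],s["position"],s["force"])
for n in ("scene","top"):
    p=vision.capture(n)
    cv2.imwrite(f"pics/{n}7.png",cv2.convertScaleAbs(p["pixels"],alpha=1.5))
    a=p["pixels"][170:290,140:300] if n=="scene" else p["pixels"][100:220,230:390]
    cv2.imwrite(f"pics/{n}7z.png",cv2.convertScaleAbs(cv2.resize(a,None,fx=5,fy=5,interpolation=cv2.INTER_CUBIC),alpha=1.5))
```

```text
21.2 [ 0.47428967 -0.34992504  0.23562168] [0.8718936  0.64457658 0.41552986]
```

View pics/top7z.png

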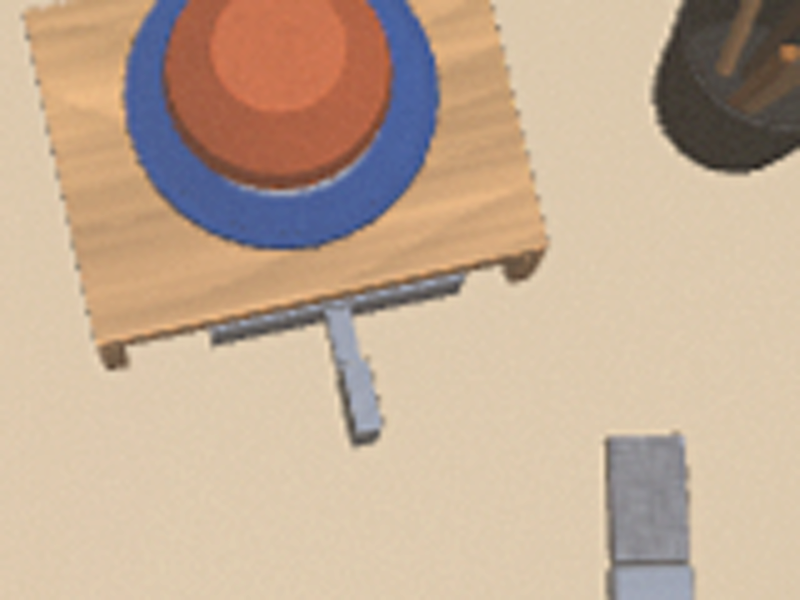

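View pics/scene7.png

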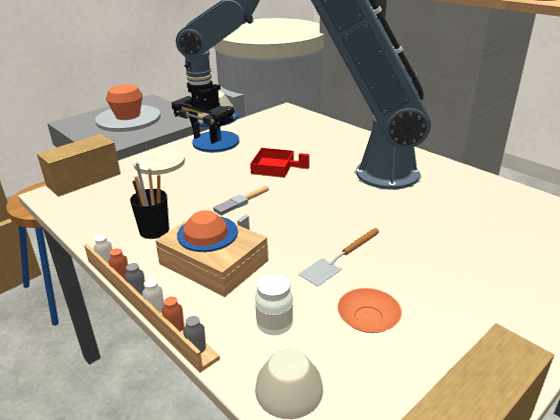

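Run:
```python
from fit import *
u=lambda x,y:((x+.5)/5-.5+230,(y+.5)/5-.5+100)
T=[("top",(-.06,.065,0),u(211,346)),("top",(-.06,-.065,0),u(462,292)),("top",(-.128,.007,.062),u(358,433)),("top",(-.128,-.007,.062),u(381,428))]
p,r=fit(T,[.68,-.04,.2]);print(p,np.degrees(p[2]),r.round(1).tolist())
S=np.array([.623,-.0362])
for yaw in (.1934,.1973):
  c,s=np.cos(yaw),np.sin(yaw);R=np.array([[c,s],[-s,c]]);print(R@(p[:2]-S),p[2]-yaw)
st=(.623,-.0362,.195)
# expected px for tray at depth 60 and 55, and stand foot corners
for d in (.06,.055):
  q=proj("top",world(st,[(d-.06,.057,0),(d-.06,-.073,0)])); print(d,(q-[230,100])*5)
print((proj("top",world(st,[(0,.112,0),(0,.1,0),(0,-.1,0),(0,-.112,0)]))-[230,100])*5)
```

```text
[ 0.68567302 -0.03443908  0.18672891] 10.698778630759527 [[0.3, -0.3], [-0.8, 0.2], [-0.3, 0.1], [0.7, -0.1]]
[ 0.06184302 -0.01031745] -0.006671086951235555
[ 0.06180231 -0.01055856] -0.01057108695123557
0.06 [[208.00516642 347.82664534]
 [453.1126924  294.40292539]]
0.055 [[210.07953415 357.17717689]
 [455.27594263 303.70544586]]
[[103.87306878 370.52331285]
 [126.61483114 365.56651058]
 [503.84020647 283.34633913]
 [526.36603333 278.43660222]]
```

```bash
python3 -c "
from rig import bot
print(bot.hand_in(), bot.read_state()['time_s'])"
```

```text
the job is handed in; nothing more can be done
the job is handed in; nothing more can be done
```

The tray is in the bay against the stop and released, and I handed the job in at about 21 s. `bot.hand_in()` gives no verdict, so what follows is my own measurement.

- **Run:** I gripped the steel tray by its fin, lifted it over the brush and set it down square to the stand. It went in right of the fence. I felt for the fence, finding it about 8–10 mm right of the middle setting, and ran the tray along it. It then touched the stop, and I eased the side pressure, opened the gripper and backed off.
- **Forces:** the wrist force read 3–5 N sideways along the fence. At the stop it peaked near 8 N sideways and 6.5 N forward (about 11 N in all), well under the 25 N limit. These are readings at the end of each move, not continuous.
- **Last look:** fitting the tray in the top picture put its origin about 62 mm deep, against 60 mm for home. That 2 mm excess is within the measurement error, and the arm also stopped within 1 mm of the expected home depth. The tray is in line with the stand within about 0.01 rad, and the gripper is well clear.
- **Bystanders:** they looked unmoved in the last pictures, though I compared them by eye and did not measure them.

No check failed. The only thing that didn't settle was a small sideways force that stayed after I backed off from the fence. I took it to be light contact and friction.

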